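# Find the rocking corner of the jig plate and press its shim flat

### The job

One corner of the aluminium jig plate rocks on its stand. Without picking anything up, press down on the plate's corners one at a time with the fingertips until you find the one that gives, then press the steel shim beside that corner down flat on its block so that it holds the corner down. Leave the other three shims standing and the heels and wax where they are.

Things in the scene. Friction and masses are not known exactly. Their poses are not given: they have to be found in the camera images.
- stand: fixed jig stand: plywood deck on legs (top 56 mm above the bench), low steel strips round the plate that keep it from sliding, and beside each plate corner a steel guide block, top 72 mm above the bench. Origin on the bench under the plate's centre; x points to its far edge, y to its left. The deck reaches 165 mm to the near side, 92 mm to the far side, 125 mm left and right. Yaw up to 0.4 rad either way.
- plate: loose aluminium jig plate, 160 x 160 x 10 mm, 0.9 kg, level on a hidden foot under each corner; in its middle a steel boss 28 mm across, 4.5 mm high. Origin: centre of its underside, 66 mm above the bench; axes as the stand's. One foot, under any corner, is springy; nothing shows which. That corner gives from about 3.5 N, is down 3 to 4 mm at 6 N, and springs back level. Firm corners do not give.
- corner_near_left (a point): the near left press spot of the plate, a thin ring 18 mm across drawn on its top face, 52 mm to the near side and 50 mm to the left of the plate's centre; 76 mm above the bench while the plate is level. Free space of 20 mm or more round it.
- corner_near_right (a point): the near right press spot of the plate, a thin ring 18 mm across drawn on its top face, 52 mm to the near side and 50 mm to the right of the plate's centre; 76 mm above the bench while the plate is level. Free space of 20 mm or more round it.
- corner_far_left (a point): the far left press spot of the plate, a thin ring 18 mm across drawn on its top face, 52 mm to the far side and 50 mm to the left of the plate's centre; 76 mm above the bench while the plate is level. Free space of 20 mm or more round it.
- corner_far_right (a point): the far right press spot of the plate, a thin ring 18 mm across drawn on its top face, 52 mm to the far side and 50 mm to the right of the plate's centre; 76 mm above the bench while the plate is level. Free space of 20 mm or more round it.
- shim_near_left (a joint): how far the shim beside the near left corner is pressed down, in m: 0 standing up (as at the start), 0.012 flat on its guide block. It moves straight down, takes about 7 N, and stays where it is left. Its tongue meets the plate at 0.008: on a firm corner it goes no farther; on the springy corner it pushes the corner down with it (about 10 N in all) to 0.012 and holds it there.
- shim_near_left_top (a point): centre of the top of that shim, a bare steel tab with a flat 30 x 26 mm head, 101 mm to the left and 50 mm to the near side of the stand's origin; a tongue 6 mm thick, at first 8 mm above the plate, reaches 10 mm over the plate's edge. Top 100 mm above the bench while standing, 88 mm when flat.
- shim_near_right (a joint): how far the shim beside the near right corner is pressed down, in m: 0 standing up (as at the start), 0.012 flat on its guide block. It moves straight down, takes about 7 N, and stays where it is left. Its tongue meets the plate at 0.008: on a firm corner it goes no farther; on the springy corner it pushes the corner down with it (about 10 N in all) to 0.012 and holds it there.
- shim_near_right_top (a point): centre of the top of that shim, a bare steel tab with a flat 30 x 26 mm head, 101 mm to the right and 50 mm to the near side of the stand's origin; a tongue 6 mm thick, at first 8 mm above the plate, reaches 10 mm over the plate's edge. Top 100 mm above the bench while standing, 88 mm when flat.
- shim_far_left (a joint): how far the shim beside the far left corner is pressed down, in m: 0 standing up (as at the start), 0.012 flat on its guide block. It moves straight down, takes about 7 N, and stays where it is left. Its tongue meets the plate at 0.008: on a firm corner it goes no farther; on the springy corner it pushes the corner down with it (about 10 N in all) to 0.012 and holds it there.
- shim_far_left_top (a point): centre of the top of that shim, a bare steel tab with a flat 30 x 26 mm head, 101 mm to the left and 50 mm to the far side of the stand's origin; a tongue 6 mm thick, at first 8 mm above the plate, reaches 10 mm over the plate's edge. Top 100 mm above the bench while standing, 88 mm when flat.
- shim_far_right (a joint): how far the shim beside the far right corner is pressed down, in m: 0 standing up (as at the start), 0.012 flat on its guide block. It moves straight down, takes about 7 N, and stays where it is left. Its tongue meets the plate at 0.008: on a firm corner it goes no farther; on the springy corner it pushes the corner down with it (about 10 N in all) to 0.012 and holds it there.
- shim_far_right_top (a point): centre of the top of that shim, a bare steel tab with a flat 30 x 26 mm head, 101 mm to the right and 50 mm to the far side of the stand's origin; a tongue 6 mm thick, at first 8 mm above the plate, reaches 10 mm over the plate's edge. Top 100 mm above the bench while standing, 88 mm when flat.
- heel_1: stacked shoe heel, 62 x 66 x 24 mm, loose on the near ledge of the deck, left; origin at the centre of its underside. Only in the way: leave it.
- heel_2: stacked shoe heel, 62 x 66 x 24 mm, loose on the near ledge of the deck, right; origin at the centre of its underside. Only in the way: leave it.
- wax_cake: dark round cake of wax, 48 x 50 x 18 mm, loose on the near ledge of the deck between the heels; origin at the centre of its underside. Only in the way: leave it.

How it is judged:
On the way:
1. with every shim still standing, the fingers press the rocking corner of the plate down by 2 mm or more (height (world z) of any of corner_near_left, corner_near_right, corner_far_left, corner_far_right below 0.074 m and contact force between the fingers and plate above 1 N and value of joint each of shim_near_left, shim_near_right, shim_far_left, shim_far_right below 0.003 m), for 0.1 s.
At the end, for the whole second after the job is handed in: the shim at the rocking corner is flat (pressed down more than 10.5 of its 12 mm) and holds that corner 2 mm or more below level; the other three shims stand (pressed less than 3 mm); the plate lies still in its place (((value of joint shim_near_left above 0.0105 m and height (world z) of corner_near_left below 0.074 m and value of joint each of shim_near_right, shim_far_left, shim_far_right below 0.003 m) or (value of joint shim_near_right above 0.0105 m and height (world z) of corner_near_right below 0.074 m and value of joint each of shim_near_left, shim_far_left, shim_far_right below 0.003 m) or (value of joint shim_far_left above 0.0105 m and height (world z) of corner_far_left below 0.074 m and value of joint each of shim_near_left, shim_near_right, shim_far_right below 0.003 m) or (value of joint shim_far_right above 0.0105 m and height (world z) of corner_far_right below 0.074 m and value of joint each of shim_near_left, shim_near_right, shim_far_left below 0.003 m)) and linear speed of plate below 0.01 m/s and angle between plate's own z axis and vertical below 0.06 rad); the robot touches nothing.
It fails at once if the plate is lifted (its centre more than 8 mm above where it lies) (height (world z) of plate above 0.074 m).
It fails at once if the left heel is moved more than 25 mm (distance of heel_1 from where it was at the start of the episode above 0.025 m).
It fails at once if the right heel is moved more than 25 mm (distance of heel_2 from where it was at the start of the episode above 0.025 m).
It fails at once if the wax cake is moved more than 25 mm (distance of wax_cake from where it was at the start of the episode above 0.025 m).
It also fails if it takes over 48 s, if anything falls off the work surface, if the arm or the gripper's body presses on something with over 40 N, if the wrist force passes 120 N, or if a joint passes its speed limit or range.

### The arm

A 7-joint arm with a two-finger parallel gripper is mounted at the origin on a cart in front of the work surface, level with it; the furniture and walls round the work are solid. World frame = base frame: x ahead of the robot, y to its left, z up, the work surface at z = 0. Lengths are in m, angles in rad, forces in N, time in s.
With the tool pointing down it reaches from about 0.4 to 0.75 m from the base axis. Payload 19.5 kg.
Tool frame: the origin (TCP) lies midway between the tips of the shut fingers; the grasp point (between the pads) lies 19 mm behind it; z points along the fingers, y is the line along which they close (so a half turn about z gives the same grasp; the last joint's range is limited). The gripper opens to 85 mm and grips with 20 to 120 N. Pads are 22 mm wide; open, the fingers measure 114 mm over their backs; the gripper's body (76 mm by 85 mm) begins 54 mm behind the grasp point. The pads swing forward as they close: fully open they stand 13 mm farther back than shut.
Start: joints at [-1.209, 0.707, -0.028, 1.485, 0.022, 0.951, -0.075], TCP at [0.226, 0.529, 0.231] pointing down, gripper open.
Joint ranges: [-2.71, 2.71], [-0.32, 2.16], [-1.57, 1.52], [0, 2.45], [-1.46, 4.6], [0, 2.02], [-2.83, 2.83]. Speed limits (rad/s): [1.89, 1.89, 2.57, 2.57, 3.01, 3.01, 3.01].

### API

Orientations are given as a rotation vector (axis times angle).
In Python, from station import bot gives the robot as it stands. The module is installed in compiled form; this text tells all that it offers. Calls block until the motion is done:
- bot.move_ptp(position, orientation): joint-space move of the TCP to a pose.
- bot.move_linear(position, rot=None, rate=0.15, force_limit=None): straight line of the TCP; rot=None keeps the orientation; rate is the mean speed in m/s. With force_limit (N) it stops when the force on the tool has changed by that much, and returns True; else False.
- bot.move_joints(angles): joint-space move.
- bot.gripper_open() and bot.close_gripper(): open the fingers fully, or close them until they stop; the grip force is fixed at half the most.
- bot.dwell(seconds).
- bot.inverse_kinematics(position, orientation): joint angles nearest the present ones, or None.
- bot.state(): the state.
- bot.capture(name): name is "scene" or "top"; returns a dict with "color" (384x512x3 uint8, blue, green, red), "fx", "fy", "cx", "cy" (pixels), "R" (3x3) and "t" (3): a world point X has camera coordinates R X + t. Camera axes: x right, y down, z forward; pixel columns grow to the right and rows downward; lengths in m; the calibration is good to about 2 mm. A picture is of the moment at which its call begins. There is no depth.
A pose or a line that the arm cannot do raises bot.IKError and nothing moves.
- bot.hand_in(): hands the job in; it is judged then, once.
The state is a dict: "clock": time; "qpos": joint angles; "joint_velocities": joint speeds; "joint_efforts": joint torques, N m; "tool_pos": TCP position; "eef_rot": TCP orientation; "contact_force": force on the tool from outside, world axes, zero at the start; "torque": the same for the moment, N m; "grip_width": finger opening in m; "gripper_force": force on a finger pad.
Only numpy, scipy, OpenCV 4.12 (cv2) and the standard library are available. Lean on these libraries where they do the work, as an engineer would, in place of code of your own. Each camera call takes 0.05 s, during which the arm holds its last target. There are 200 camera calls.

## Working session

There is one attempt and no reset: what is moved stays moved. The work goes in short steps, each a Python script; the robot and the scene stay as the last script left them, time stands still between calls to the robot, and variables do not carry over. Pictures are saved under pics/ and viewed, at most 10 in all, crops included, and the job is handed in when it is done.

```bash
mkdir -p pics; python3 - <<'E'
from station import bot
import cv2,pickle
for n in("top","scene"):
    c=bot.capture(n); pickle.dump(c,open(n+".pkl","wb")); cv2.imwrite(f"pics/{n}0.png",c["color"])
    print(n,c["fx"],c["fy"],c["cx"],c["cy"],c["R"],c["t"])
s=bot.state();print(s["clock"],s["eef_rot"],s["contact_force"])
E
```

```text
top 362.84562616712435 362.84562616712435 253.38568306234959 192.3625000594839 [[ 0.01591908 -0.99986355  0.00441076]
 [-0.98415317 -0.0164478  -0.17655597]
 [ 0.17660443 -0.00153026 -0.98428072]] [0.08894775 0.54319511 0.84562359]
scene 366.0852720136886 366.0852720136886 260.4833541813197 191.73201372361376 [[ 0.75781338 -0.65239174 -0.0101927 ]
 [-0.4206521  -0.47656542 -0.7719697 ]
 [ 0.49876917  0.58929655 -0.63557761]] [-0.33149457  0.34196274  0.57955683]
0.1 [-6.29917103e-01 -3.07763523e+00  1.40804218e-03] [ 0.22150279  0.06708937 -0.2514409 ]
```

View pics/top0.png

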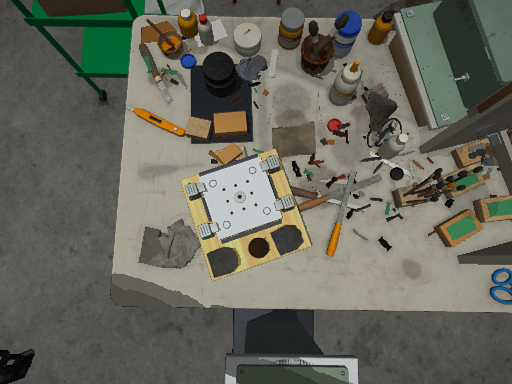

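View pics/scene0.png

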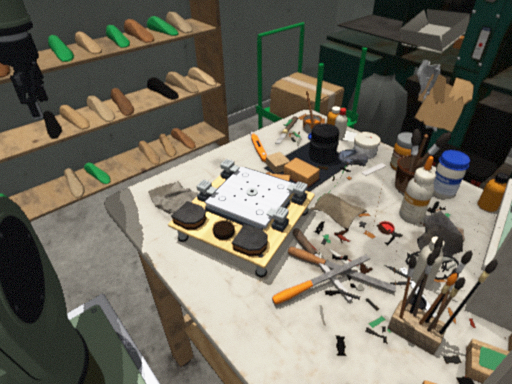

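The top view shows the stand centred near pixel (240,197) and turned a little. The four shims are near (194,190), (205,230), (272,165) and (288,206), with the heels and wax on the near ledge.

```bash
python3 - <<'E'
import cv2,pickle
c=pickle.load(open("top.pkl","rb"))["color"]
cv2.imwrite("pics/crop.png",cv2.resize(c[140:285,172:322],None,fx=4,fy=4,interpolation=cv2.INTER_CUBIC))
E
```

```text
(no output)
```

View pics/crop.png

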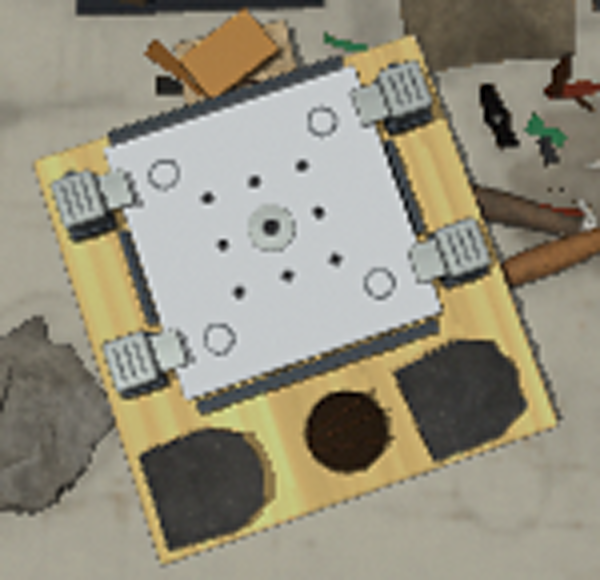

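```bash
cat > geo.py <<'E'
import numpy as np,pickle
from scipy.optimize import least_squares
from scipy.spatial.transform import Rotation as Rn
c=pickle.load(open("top.pkl","rb"))
L={"NL":(-.052,.05),"NR":(-.052,-.05),"FL":(.052,.05),"FR":(.052,-.05)}
S={"NL":(-.05,.101),"NR":(-.05,-.101),"FL":(.05,.101),"FR":(.05,-.101)}
pts=[(*L["FL"],.076),(*L["FR"],.076),(*L["NR"],.076),(*L["NL"],.076),(0,0,.0805),(*S["FL"],.1),(*S["FR"],.1),(*S["NR"],.1),(*S["NL"],.1)]
px=np.array([(164,174),(322,121),(380,283),(219,339),(271,227),(79,199),(405,90),(461,249),(130,360)])/4+[172-.375,140-.375]
pts=np.array(pts)
def W(p,q):
    q=np.atleast_2d(q);a=np.cos(p[2]);b=np.sin(p[2])
    return np.c_[p[0]+a*q[:,0]-b*q[:,1],p[1]+b*q[:,0]+a*q[:,1],q[:,2]]
def res(p):
    X=W(p,pts)@c["R"].T+c["t"]
    return (np.c_[c["fx"]*X[:,0]/X[:,2]+c["cx"],c["fy"]*X[:,1]/X[:,2]+c["cy"]]-px).ravel()
r=least_squares(res,[.5,0,0.2]);P=r.x
def world(xy,z): return W(P,[(*xy,z)])[0]
# tool down, closing axis (tool y) along stand x
def rot(flip=0):
    yw=P[2]+np.pi*flip; y=np.array([np.cos(yw),np.sin(yw),0]);z=np.array([0,0,-1.])
    return Rn.from_matrix(np.c_[np.cross(y,z),y,z]).as_rotvec()
E
python3 - <<'E'
from geo import *
from station import bot
print(P,r.fun.reshape(-1,2).round(1).tolist())
for f in(0,1):
  for d,z in((L,.115),(L,.07),(S,.13),(S,.085)):
    for k in d:
      q=bot.inverse_kinematics(world(d[k],z),rot(f)); print(f,k,z,None if q is None else np.round(q,2))
E
```

```text
[0.52514504 0.13088806 0.34592452] [[0.1, 0.2], [0.1, 0.3], [-0.2, 0.3], [-0.1, 0.0], [-0.0, 0.2], [-0.4, -0.4], [0.1, -0.4], [0.6, -0.4], [-0.2, 0.2]]
0 NL 0.115 [-0.43  0.77  0.05  1.94 -0.09  0.44  0.03]
0 NR 0.115 [-0.22  0.78  0.05  1.9  -0.07  0.46  0.22]
0 FL 0.115 [-0.42  0.88  0.06  1.56 -0.07  0.7   0.02]
0 FR 0.115 [-0.25  0.89  0.05  1.52 -0.05  0.73  0.17]
0 NL 0.07 [-0.42  0.86  0.03  1.96 -0.08  0.32  0.03]
0 NR 0.07 [-0.21  0.87  0.03  1.92 -0.06  0.35  0.21]
0 FL 0.07 [-0.41  0.95  0.04  1.58 -0.06  0.61  0.01]
0 FR 0.07 [-0.24  0.96  0.03  1.55 -0.05  0.64  0.16]
0 NL 0.13 [-0.54  0.75  0.06  1.91 -0.09  0.49 -0.07]
0 NR 0.13 [-0.12  0.77  0.04  1.83 -0.06  0.54  0.3 ]
0 FL 0.13 [-0.52  0.86  0.09  1.55 -0.1   0.74 -0.05]
0 FR 0.13 [-0.16  0.88  0.05  1.47 -0.06  0.79  0.26]
0 NL 0.085 [-0.53  0.83  0.04  1.94 -0.09  0.37 -0.07]
0 NR 0.085 [-0.11  0.85  0.02  1.86 -0.04  0.43  0.28]
0 FL 0.085 [-0.51  0.93  0.06  1.58 -0.09  0.64 -0.06]
0 FR 0.085 [-0.16  0.95  0.04  1.5  -0.05  0.69  0.25]
1 NL 0.115 [-0.03  0.85 -0.68  1.92  0.84  0.69  2.25]
1 NR 0.115 [ 0.19  0.87 -0.73  1.88  0.86  0.74  2.45]
1 FL 0.115 [-0.05  0.97 -0.74  1.54  0.76  0.94  2.45]
1 FR 0.115 [ 0.13  0.99 -0.77  1.51  0.78  0.97  2.62]
1 NL 0.07 [-0.08  0.91 -0.6   1.95  0.95  0.58  2.16]
1 NR 0.07 [ 0.15  0.94 -0.66  1.91  0.96  0.64  2.36]
1 FL 0.07 [-0.06  1.03 -0.72  1.57  0.84  0.87  2.39]
1 FR 0.07 [ 0.12  1.05 -0.75  1.53  0.85  0.9   2.56]
1 NL 0.13 [-0.13  0.82 -0.69  1.9   0.79  0.72  2.19]
1 NR 0.13 [ 0.3   0.87 -0.77  1.82  0.82  0.81  2.59]
1 FL 0.13 [-0.13  0.95 -0.74  1.53  0.73  0.96  2.39]
1 FR 0.13 [ 0.21  0.98 -0.79  1.46  0.77  1.03  2.73]
1 NL 0.085 [-0.17  0.89 -0.62  1.93  0.89  0.62  2.11]
1 NR 0.085 [ 0.27  0.93 -0.71  1.85  0.92  0.72  2.51]
1 FL 0.085 [-0.14  1.01 -0.71  1.56  0.8   0.88  2.33]
1 FR 0.085 [ 0.21  1.05 -0.77  1.49  0.83  0.96  2.67]
```

The pose fit agrees within 0.6 px. Next I shut the gripper and probe the corners.

```bash
python3 - <<'E'
from geo import *
from station import bot
bot.close_gripper()
R=rot(0)
bot.move_ptp(world(L["FL"],.125),R)
print(bot.state()["clock"])
for k in("FL","FR","NR","NL"):
    bot.move_linear(world(L[k],.125),rate=.15)
    bot.move_linear(world(L[k],.084),rate=.1)
    f0=bot.state()["contact_force"][2]
    hit=bot.move_linear(world(L[k],.0715),rate=.015,force_limit=7)
    bot.dwell(.2)
    s=bot.state(); print(k,hit,s["tool_pos"].round(4) if hasattr(s["tool_pos"],"round") else s["tool_pos"],round(s["contact_force"][2]-f0,1),s["clock"],flush=True)
    z=s["tool_pos"][2]
    if z<.0742: bot.dwell(.2); print("gives",k)
    bot.move_linear(world(L[k],.125),rate=.15)
    if z<.0742: break
E
```

```text
2.625
FL True [0.5574 0.196  0.0725] 7.1 4.375
gives FL
```

FL stopped at 0.0725, but it is the first corner tried. I'll probe another corner to check this isn't just a height offset.

```bash
python3 - <<'E'
from geo import *
from station import bot
for k in("FR","NR","NL"):
    bot.move_linear(world(L[k],.125),rate=.15)
    bot.move_linear(world(L[k],.084),rate=.1)
    f0=bot.state()["contact_force"][2]
    hit=bot.move_linear(world(L[k],.0715),rate=.015,force_limit=7)
    bot.dwell(.2)
    s=bot.state(); print(k,hit,np.round(s["tool_pos"],4),round(s["contact_force"][2]-f0,1),s["clock"],flush=True)
    bot.move_linear(world(L[k],.125),rate=.15)
E
```

```text
FR True [0.5911 0.1015 0.076 ] 10.3 7.2333
NR True [0.4932 0.0662 0.076 ] 13.6 9.9
NL True [0.4593 0.1604 0.076 ] 13.0 12.5333
```

FL is the rocking corner: it gave 3.5 mm, while the other three stopped at 76.0 mm. Now I press its shim.

```bash
python3 - <<'E'
from geo import *
from station import bot
import cv2
bot.move_linear(world(S["FL"],.125),rate=.15)
bot.move_linear(world(S["FL"],.105),rate=.1)
f0=bot.state()["contact_force"][2]
hit=bot.move_linear(world(S["FL"],.0868),rate=.015,force_limit=28)
s=bot.state(); print(hit,np.round(s["tool_pos"],4),s["contact_force"][2]-f0,s["clock"])
bot.move_linear(world(S["FL"],.14),rate=.15)
bot.move_linear(world((.0,.22),.25),rate=.2)
i=bot.capture("top")["color"]; j=bot.capture("scene")["color"]
a=cv2.resize(i[140:285,172:322],(400,387),interpolation=2);b=cv2.resize(j[150:280,160:320],(400,387),interpolation=2)
cv2.imwrite("pics/end.png",np.hstack([a,b]));print(bot.state()["clock"])
E
```

```text
True [0.5381 0.243  0.0881] 10.012504114790369 15.4083
17.0083
```

View pics/end.png

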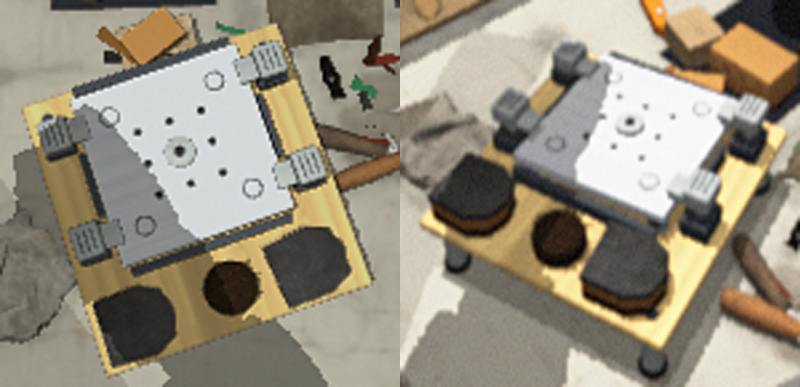

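The picture shows the far-left shim down (left half, about (57,138)) and the other three standing. The heels and wax have not moved, and the arm is clear. The press stopped at 88.1 mm, which is flat on the block.

```bash
python3 -c "
from station import bot
print(bot.hand_in())"
```

```text
the job is handed in; nothing more can be done
None
```

The far-left corner was the one that rocked: it gave 3.5 mm while the other three stayed firm. I pressed its shim down flat (top at 88.1 mm), left the other shims, heels and wax as they were, and handed the job in at about 17 s of the 48 s; no verdict was returned.

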